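# Set out the slide-staining station

## Robot

A 7-joint arm with a two-finger parallel gripper is mounted at the origin on a cart in front of the work surface, level with it; the furniture and walls round the work are solid. World frame = base frame: x ahead of the robot, y to its left, z up, the work surface at z = 0. Lengths are in m, angles in rad, forces in N, time in s.
With the tool pointing down it reaches from about 0.425 to 0.825 m from the base axis. Payload 3.6 kg.
Tool frame: the origin (TCP) lies on the centre line of the jaws, within the pads' length; the fingertips stand 17 mm ahead of it and the grasp point (between the pads) lies 2 mm behind it; z points along the fingers, y is the line along which they close (so a half turn about z gives the same grasp; the last joint's range is limited). The gripper opens to 93 mm and grips with 3 to 60 N. Pads are 15 mm wide; open, the fingers measure 128 mm over their backs; the gripper's body (75 mm by 188 mm) begins 65 mm behind the grasp point.
Start: joints at [1.302, 0.615, -0.013, 1.423, 0.008, 1.103, -0.04], TCP at [0.156, -0.631, 0.236] pointing down, gripper open.
Joint ranges: [-3.12, 3.12], [-0.3, 2.06], [-1.34, 1.32], [0.26, 2.42], [-1.36, 4.5], [0.01, 1.98], [-2.84, 2.84]. Speed limits (rad/s): [2.79, 2.79, 3.14, 3.14, 3.14, 3.14, 3.14].

## Interface

Orientations are given as a rotation vector (axis times angle).
In Python, from station import env gives the robot as it stands.
- The arm moves only by the tool carry_out, never from a script. Its argument "motion" is a list of rows, each a list of 6 numbers: the shift along the world's x, y, z in m, then the turn, a rotation vector about the world's x, y, z in degrees. A call has 1 to 8 rows; each row is the pose to reach, as a shift and turn from the pose commanded when the call began; what a row does not reach only later rows make up. A row lasts 1/12 s, in which the tool goes at most 41.7 mm and 7.16 degrees, less where a joint would pass 70% of its speed; a pose out of reach is approached as far as the arm can. A call with a gripper value outside its range is refused whole. "hand" is the opening, from 0 (shut) to 1 (fully open), set as the call begins (left out, the last holds). The fingers move at their own pace and stop on an object; "newtons" is the grip in N (left out, the last holds). Time passes only in rows, so rows that repeat a pose let the fingers close. It gives the time, the measured TCP pose, the force, the opening and the grip force at its end, in the units of the state.
- env.sense(): the state, without advancing time (a new reading comes with each control period).
- env.read_camera(name): name is "side" or "top"; returns (picture, depth): 480x640x3 uint8, red, green, blue; 480x640 float32, m along the optical axis (not along the pixel's ray), 0 where there is no reading.
- env.calibration(name): a dict with "fx", "fy", "cx", "cy" (pixels), "R" (3x3) and "t" (3): a world point X has camera coordinates R X + t. Camera axes: x right, y down, z forward; pixel columns grow to the right and rows downward; lengths in m; the calibration is good to about 2 mm. A picture is of the moment at which its call begins. calibration takes no time and is no camera call.
- env.finish_job(): hands the job in; it is judged then, once.
The state is a dict: "time_s": time; "joint_positions": joint angles; "dq": joint speeds; "joint_efforts": joint torques, N m; "tool_pos": TCP position; "tcp_rot": TCP orientation; "contact_force": force on the tool from outside, world axes, zero at the start; "moment": the same for the moment, N m; "opening": finger opening in m; "gripper_force": force on a finger pad.
Only numpy, scipy, OpenCV 4.12 (cv2) and the standard library are available. Lean on these libraries where they do the work, as an engineer would, in place of code of your own. Each camera call takes 0.05 s, during which the arm holds its last target. There are 200 camera calls.

## Task

Set out the slide-staining station: stand the brown bottle upright on the middle one of the three round mats, lay the pink petri dish flat on the mat to its left and stand the yellow-capped bottle on the mat to its right (as seen from the robot), each in the middle of its mat. Lay the carton of slides flat on top of the grey slide box, centred and square with the box's edges. Leave the blue-capped bottle that stands among these things where it is, and knock no bottle over.

Things in the scene. Friction and masses are not known exactly. Their poses are not given: they have to be found in the camera images.
- stain_center (a point): Brown (amber) reagent bottle with a black screw cap, round, 52 mm in diameter, 116 mm tall, 0.15 kg, standing. The point is its centre, 58 mm above its underside; z is up along the bottle. Grip it by the body (52 mm wide up to 101 mm above the underside).
- dish_center (a point): Round petri dish with pink filling and clear wall, closed, 61 mm in diameter, 16 mm tall, 0.04 kg, lying flat. The point is its centre, 8 mm above its underside; z is up. Rigid; grip it across the diameter.
- oil_center (a point): Small white bottle with a yellow screw cap, round, 26 mm in diameter, 59 mm tall, 0.05 kg, standing. The point is its centre, 29.5 mm above its underside; z is up along the bottle. Grip it by the body (26 mm wide up to 51 mm above the underside).
- pack_center (a point): White carton of microscope slides with green print, 28 x 78 x 22 mm (x, y, z), 0.09 kg, lying flat. The point is its centre, 11 mm above its underside; y runs along its 78 mm length, x across its 28 mm width, z up.
- blue_dropper_center (a point): Small white bottle with a blue screw cap, round, 30 mm in diameter, 63 mm tall, standing in the front row among the others. The point is its centre, 31.5 mm above its underside. Not part of the layout; it stays where it is.
- green_mat_top (a point): Round green silicone bottle mat, 84 mm in diameter, 3 mm thick, fixed flat on the bench. The point is the centre of its upper face, 3 mm above the bench. At yaw 0; world y points to the robot's left. Its colour has no bearing on what belongs on it: only its place in the row (left, middle, right) counts.
- blue_mat_top (a point): Round blue silicone bottle mat, 84 mm in diameter, 3 mm thick, fixed flat on the bench. The point is the centre of its upper face, 3 mm above the bench. At yaw 0; world y points to the robot's left. Its colour has no bearing on what belongs on it: only its place in the row (left, middle, right) counts.
- black_mat_top (a point): Round black silicone bottle mat, 84 mm in diameter, 3 mm thick, fixed flat on the bench. The point is the centre of its upper face, 3 mm above the bench. At yaw 0; world y points to the robot's left. Its colour has no bearing on what belongs on it: only its place in the row (left, middle, right) counts.
- slides_top (a point): Closed grey slide box, 85 x 100 x 30 mm (x, y, z), fixed on the bench somewhere in the row of mats. The point is the centre of its flat lid, 30 mm above the bench; x and y run parallel to its edges, z up.

How it is judged:
At the end, for the whole second after the job is handed in: From left to right the mats bear the pink dish, the brown and the yellow-capped bottle, each level, within 15 mm of the mat's centre; the carton lies flat on the box, within 15 mm of its centre and 15 degrees of its edges; the blue-capped bottle stands within 30 mm of its place; all at rest (((y of green_mat_top in the frame of blue_mat_top above 0 m and y of black_mat_top in the frame of blue_mat_top below 0 m and horizontal distance between dish_center and green_mat_top below 0.015 m and horizontal distance between stain_center and blue_mat_top below 0.015 m and horizontal distance between oil_center and black_mat_top below 0.015 m) or (y of green_mat_top in the frame of black_mat_top above 0 m and y of blue_mat_top in the frame of black_mat_top below 0 m and horizontal distance between dish_center and green_mat_top below 0.015 m and horizontal distance between stain_center and black_mat_top below 0.015 m and horizontal distance between oil_center and blue_mat_top below 0.015 m) or (y of blue_mat_top in the frame of green_mat_top above 0 m and y of black_mat_top in the frame of green_mat_top below 0 m and horizontal distance between dish_center and blue_mat_top below 0.015 m and horizontal distance between stain_center and green_mat_top below 0.015 m and horizontal distance between oil_center and black_mat_top below 0.015 m) or (y of blue_mat_top in the frame of black_mat_top above 0 m and y of green_mat_top in the frame of black_mat_top below 0 m and horizontal distance between dish_center and blue_mat_top below 0.015 m and horizontal distance between stain_center and black_mat_top below 0.015 m and horizontal distance between oil_center and green_mat_top below 0.015 m) or (y of black_mat_top in the frame of green_mat_top above 0 m and y of blue_mat_top in the frame of green_mat_top below 0 m and horizontal distance between dish_center and black_mat_top below 0.015 m and horizontal distance between stain_center and green_mat_top below 0.015 m and horizontal distance between oil_center and blue_mat_top below 0.015 m) or (y of black_mat_top in the frame of blue_mat_top above 0 m and y of green_mat_top in the frame of blue_mat_top below 0 m and horizontal distance between dish_center and black_mat_top below 0.015 m and horizontal distance between stain_center and blue_mat_top below 0.015 m and horizontal distance between oil_center and green_mat_top below 0.015 m)) and height (world z) of stain_center between 0.057 and 0.065 m and angle between each of stain_center, dish_center, oil_center, pack_center, blue_dropper_center's own z axis and vertical below 0.1 rad and linear speed of each of stain, dish, oil, pack below 0.02 m/s and height (world z) of dish_center between 0.007 and 0.015 m and height (world z) of oil_center between 0.0285 and 0.0365 m and horizontal distance between pack_center and slides_top below 0.015 m and z of pack_center in the frame of slides_top between 0.007 and 0.015 m and (angle between the y axis of pack_center and the x axis of slides_top, either way round below 0.26 rad or angle between the y axis of pack_center and the y axis of slides_top, either way round below 0.26 rad) and distance of blue_dropper_center from where it was at the start of the episode below 0.03 m); the robot touches nothing.
It fails at once if a bottle is knocked over (angle between any of stain_center, oil_center, blue_dropper_center's own z axis and vertical above 1 rad).
It fails at once if the blue-capped bottle is taken away (distance of blue_dropper_center from where it was at the start of the episode above 0.05 m).
It also fails if it takes over 120 s, if anything falls off the work surface, if the arm or the gripper's body presses on something with over 40 N, if the wrist force passes 120 N, or if a joint passes its speed limit or range.

## Working session

There is one attempt and no reset: what is moved stays moved. The work goes in short steps, Python scripts to look and compute and a tool call to move; the robot and the scene stay as the last step left them, time stands still between calls to the robot, and variables do not carry over. Pictures are saved under pics/ and viewed, at most 14 in all, crops included, and the job is handed in when it is done.

Besides the shell and the picture viewer there is one more tool, called after "Emit:" by a JSON object that holds its "fn" and its "kwargs". carry_out: Moves the arm, as the interface text tells. Its arguments: {"type":"object","properties":{"motion":{"type":"array"},"hand":{"type":"number"},"newtons":{"type":"number"}},"required":["motion"]}

```bash
mkdir -p pics; python3 - <<'E'
from station import env
import cv2,numpy as np
for n in("top","side"):
    p,d=env.read_camera(n); cv2.imwrite(f"pics/{n}0.png",p[:,:,::-1]); np.savez(f"{n}0.npz",p=p,d=d)
    print(n,env.calibration(n))
print(env.sense())
E
```

```text
top {'fx': 446.2269148855925, 'fy': 446.2269148855925, 'cx': 321.3960950247594, 'cy': 240.20680559418705, 'R': array([[-0.01873179, -0.99978995, -0.00831747],
       [-0.99119904,  0.01965992, -0.13091202],
       [ 0.13104804,  0.00579205, -0.9913591 ]]), 't': array([0.01670181, 0.54318318, 0.93603088])}
side {'fx': 526.7144618577316, 'fy': 526.7144618577316, 'cx': 314.60579247300524, 'cy': 237.96629825895502, 'R': array([[ 0.99706932, -0.07617442,  0.00708793],
       [-0.03933199, -0.58987514, -0.806536  ],
       [ 0.06561841,  0.80389351, -0.5911425 ]]), 't': array([-0.54701794,  0.07003256,  0.93467237])}
{'time_s': 0.1, 'joint_positions': array([ 1.30151944,  0.61577476, -0.01262168,  1.42471691,  0.00809187,
        1.10340744, -0.04043306]), 'dq': array([-0.0004358 , -0.00277017, -0.00022888, -0.00409678, -0.00137654,
        0.00014129,  0.00112882]), 'joint_efforts': array([ 1.01884532e-03, -4.60039866e+01,  2.09579584e-01, -1.66244441e+01,
       -6.12848997e-02,  1.69417000e-02,  9.23298762e-05]), 'tool_pos': array([ 0.15611562, -0.6302866 ,  0.23463515]), 'tcp_rot': array([-3.11624742e+00, -3.80197306e-01,  4.55340468e-04]), 'contact_force': array([0.64313005, 1.50862716, 0.44882316]), 'moment': array([ 0.04983295, -0.00098876,  0.01938047]), 'gripper_force': 0.0, 'opening': 0.09289330283662728}
```

View pics/top0.png

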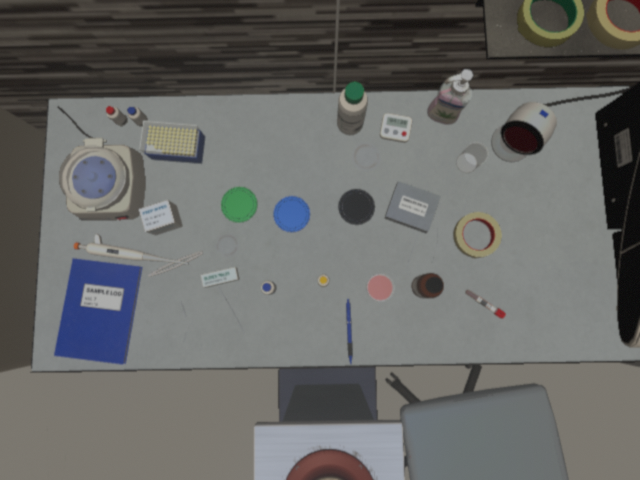

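View pics/side0.png

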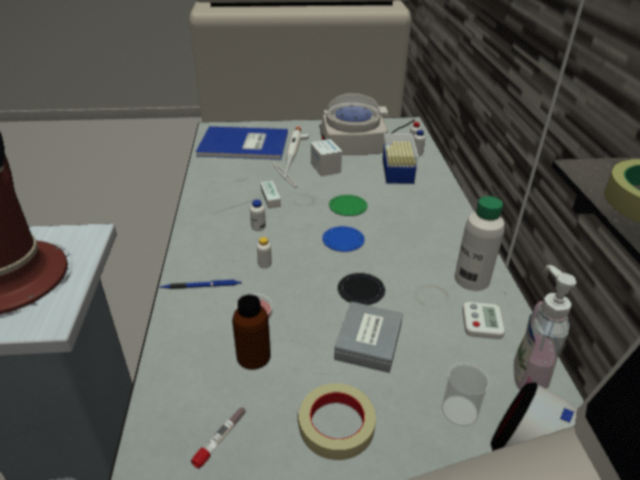

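The top view (up is +x, left is +y) shows these items, as (col,row):
- **Mats:** green (239,205) is left, blue (292,214) is middle and black (356,207) is right.
- **Slide box:** (413,207).
- **Row to be moved:** carton (219,277), blue-cap (268,288), yellow-cap (323,281), dish (380,288), brown (430,286).

The side view shows the same things.

```bash
cat > h.py <<'E'
import numpy as np,cv2
from station import env
def cloud(n,d):
    c=env.calibration(n); v,u=np.mgrid[:480,:640]
    P=np.stack([(u-c['cx'])/c['fx']*d,(v-c['cy'])/c['fy']*d,d],-1)
    return (P-c['t'])@c['R']
def hsv(p): return cv2.cvtColor(p,cv2.COLOR_RGB2HSV)
def look(n):
    p,d=env.read_camera(n); return p,d,cloud(n,d)
def blob(m):
    k,l,s,c=cv2.connectedComponentsWithStats(m.astype(np.uint8)); return l==1+np.argmax(s[1:,4])
def win(W,x0,x1,y0,y1): return (W[...,0]>x0)&(W[...,0]<x1)&(W[...,1]>y0)&(W[...,1]<y1)
E
python3 - <<'E'
from h import *
seeds={'top':dict(green=(239,205),blue=(292,214),black=(356,207),box=(413,207),pack=(219,277),dropper=(268,288),oil=(323,281),dish=(380,288),brown=(430,286)),
}
np.set_printoptions(precision=4,suppress=True)
T=np.load('top0.npz');S=np.load('side0.npz')
Wt=cloud('top',T['d']);Ws=cloud('side',S['d'])
for k,(u,v) in seeds['top'].items():
    c=Wt[v,u]; r=.075 if k=='box' else .05
    if k in('oil','dropper','brown'): r=.04
    out=[]
    for W,I in((Wt,T),(Ws,S)):
        m=win(W,c[0]-r,c[0]+r,c[1]-r,c[1]+r)&(I['d']>0)
        H=hsv(I['p'])
        if k in('green','blue'): m&=H[...,1]>120
        elif k=='black': m&=H[...,2]<80
        elif k=='box': m&=(W[...,2]>.022)
        elif k=='pack': m&=W[...,2]>.014
        elif k=='dish': m&=(W[...,2]>.007)&(W[...,2]<.022)
        else: m&=W[...,2]>{'oil':.053,'dropper':.057,'brown':.108}[k]
        if m.sum()<5: out.append('none');continue
        m=blob(m); Q=W[m]
        (a,b),w,ang=cv2.minAreaRect(Q[:,:2].astype(np.float32))
        out.append((m.sum(),np.array([a,b]),np.median(Q,0),Q[:,2].max(),np.array(w),round(ang,1)))
    print(k,*out,sep='\n  ')
E
```

```text
green
  (np.int64(771), array([0.635 , 0.1934]), array([0.6353, 0.1945, 0.0031]), np.float64(0.008006011910088538), array([0.0727, 0.0735]), 11.5)
  (np.int64(551), array([0.6339, 0.1913]), array([0.6338, 0.1896, 0.0045]), np.float64(0.008749239126566671), array([0.0753, 0.0765]), 75.7)
blue
  (np.int64(959), array([0.6102, 0.0744]), array([0.61  , 0.0741, 0.0032]), np.float64(0.009178829532179881), array([0.0776, 0.0771]), 89.4)
  (np.int64(790), array([0.6094, 0.0713]), array([0.6096, 0.0705, 0.0045]), np.float64(0.008018940429656061), array([0.0791, 0.0789]), 80.8)
black
  (np.int64(964), array([ 0.6238, -0.074 ]), array([ 0.6238, -0.0738,  0.0032]), np.float64(0.009033585524661773), array([0.0785, 0.0795]), 10.4)
  (np.int64(1142), array([ 0.6234, -0.0744]), array([ 0.6238, -0.0768,  0.0044]), np.float64(0.007850660087726346), array([0.08  , 0.0802]), 70.5)
box
  (np.int64(1741), array([ 0.6164, -0.1975]), array([ 0.6156, -0.197 ,  0.0302]), np.float64(0.03613826172904385), array([0.1002, 0.0855]), 68.7)
  (np.int64(2932), array([ 0.6163, -0.1973]), array([ 0.6153, -0.2045,  0.03
[... 813 characters left out ...]
, 0.0034]), array([0.4569, 0.0018, 0.0592]), np.float64(0.06166719095237222), array([0.0147, 0.0144]), 42.3)
dish
  (np.int64(623), array([ 0.4392, -0.1201]), array([ 0.4397, -0.1203,  0.0157]), np.float64(0.02160927143032429), array([0.0608, 0.059 ]), 89.0)
  (np.int64(202), array([ 0.4573, -0.11  ]), array([ 0.4599, -0.114 ,  0.017 ]), np.float64(0.020809335600551537), array([0.0211, 0.059 ]), 30.4)
brown
  (np.int64(213), array([ 0.44  , -0.2155]), array([ 0.4397, -0.215 ,  0.1154]), np.float64(0.11942101238079628), array([0.0308, 0.0311]), 17.6)
  (np.int64(381), array([ 0.4403, -0.2164]), array([ 0.4401, -0.2202,  0.1163]), np.float64(0.12008300294541947), array([0.0316, 0.0307]), 76.3)
```

Emit:
{"fn": "carry_out", "kwargs": {"motion": [[0.02, 0.03, 0, 0, 0, 5], [0.04, 0.06, 0, 0, 0, 10], [0.06, 0.09, 0, 0, 0, 15], [0.08, 0.12, 0, 0, 0, 20], [0.1, 0.15, 0, 0, 0, 25], [0.12, 0.175, 0, 0, 0, 25], [0.142, 0.207, 0, 0, 0, 25], [0.142, 0.207, 0, 0, 0, 25]], "hand": 1, "newtons": 20}}

```text
time_s: 0.77
tool_pos: [0.3043, -0.4159, 0.2356]
tcp_rot: [-2.951, -1.064, -0.008]
contact_force: [0.3, 0.6, 0.4]
opening: 0.0931
gripper_force: 0.0
```

Emit:
{"fn": "carry_out", "kwargs": {"motion": [[0.02, 0.03, 0, 0, 0, 5], [0.045, 0.065, 0, 0, 0, 10], [0.07, 0.1, 0, 0, 0, 15], [0.09, 0.13, 0, 0, 0, 20], [0.11, 0.165, 0, 0, 0, 25], [0.13, 0.19, 0, 0, 0, 25], [0.136, 0.2, 0, 0, 0, 25], [0.136, 0.2, 0, 0, 0, 25]]}}

```text
time_s: 1.43
tool_pos: [0.4362, -0.22, 0.2356]
tcp_rot: [-2.658, -1.672, -0.003]
contact_force: [-0.6, -0.3, 0.5]
opening: 0.0929
gripper_force: 0.0
```

```bash
python3 - <<'E'
from station import env
s=env.sense();print(s['joint_positions'],s['tool_pos'],s['tcp_rot'])
E
```

```text
[ 0.6598702   0.38263355 -0.32706323  1.87060341  0.149179    0.91218681
 -0.18418862] [ 0.4362454  -0.21997338  0.23558686] [-2.65772917 -1.6724783  -0.00309553]
```

Emit:
{"fn": "carry_out", "kwargs": {"motion": [[0.003, 0.003, -0.02, 0, 0, 0], [0.003, 0.003, -0.045, 0, 0, 0], [0.003, 0.003, -0.07, 0, 0, 0], [0.003, 0.003, -0.095, 0, 0, 0], [0.003, 0.003, -0.12, 0, 0, 0], [0.003, 0.003, -0.145, 0, 0, 0], [0.003, 0.003, -0.16, 0, 0, 0], [0.003, 0.003, -0.16, 0, 0, 0]]}}

```text
time_s: 2.1
tool_pos: [0.434, -0.2219, 0.0726]
tcp_rot: [-2.663, -1.657, 0.009]
contact_force: [-1.1, -1.0, 1.4]
opening: 0.0931
gripper_force: 0.0
```

Emit:
{"fn": "carry_out", "kwargs": {"motion": [[0.005, 0.005, 0.002, 0, 0, 0], [0.005, 0.005, 0.002, 0, 0, 0], [0.005, 0.005, 0.002, 0, 0, 0], [0.005, 0.005, 0.002, 0, 0, 0]]}}

```text
time_s: 2.43
tool_pos: [0.443, -0.2164, 0.0789]
tcp_rot: [2.664, 1.662, 0.002]
contact_force: [-0.0, 0.2, 0.3]
opening: 0.0929
gripper_force: 0.0
```

Emit:
{"fn": "carry_out", "kwargs": {"motion": [[-0.003, 0, -0.003, 0, 0, 0], [-0.003, 0, -0.003, 0, 0, 0], [-0.003, 0, -0.003, 0, 0, 0], [-0.003, 0, -0.003, 0, 0, 0], [-0.003, 0, -0.003, 0, 0, 0], [-0.003, 0, -0.003, 0, 0, 0], [-0.003, 0, -0.003, 0, 0, 0], [-0.003, 0, -0.003, 0, 0, 0]], "hand": 0}}

```text
time_s: 3.1
tool_pos: [0.4394, -0.2159, 0.0747]
tcp_rot: [2.665, 1.663, 0.0]
contact_force: [-0.5, 0.1, -0.1]
opening: 0.0518
gripper_force: 20.0
```

Emit:
{"fn": "carry_out", "kwargs": {"motion": [[0, 0, 0.01, 0, 0, 0], [0, 0, 0.025, 0, 0, 0], [0, 0, 0.04, 0, 0, 0], [0, 0, 0.055, 0, 0, 0], [0, 0, 0.07, 0, 0, 0], [0.01, 0.015, 0.08, 0, 0, 0], [0.025, 0.04, 0.08, 0, 0, 2], [0.04, 0.07, 0.08, 0, 0, 4]]}}

```text
time_s: 3.77
tool_pos: [0.4796, -0.1475, 0.156]
tcp_rot: [2.607, 1.749, 0.0]
contact_force: [-0.5, 0.3, -1.6]
opening: 0.0515
gripper_force: 20.0
```

Emit:
{"fn": "carry_out", "kwargs": {"motion": [[0.016, 0.027, 0, 0, 0, 3], [0.032, 0.054, 0, 0, 0, 6], [0.048, 0.082, 0, 0, 0, 9], [0.064, 0.109, 0, 0, 0, 12], [0.08, 0.136, 0, 0, 0, 15], [0.096, 0.164, 0, 0, 0, 18], [0.112, 0.191, 0, 0, 0, 20], [0.122, 0.209, 0, 0, 0, 22]]}}

```text
time_s: 4.43
tool_pos: [0.6021, 0.0671, 0.1552]
tcp_rot: [-2.217, -2.224, -0.004]
contact_force: [-0.1, 0.2, -0.9]
opening: 0.0516
gripper_force: 20.0
```

Emit:
{"fn": "carry_out", "kwargs": {"motion": [[0.007, 0.008, 0, 0, 0, 0], [0.008, 0.01, 0, 0, 0, 0], [0.008, 0.01, 0, 0, 0, 0], [0.008, 0.01, 0, 0, 0, 0], [0.008, 0.01, 0, 0, 0, 0]]}}

```text
time_s: 4.85
tool_pos: [0.6086, 0.0705, 0.1545]
tcp_rot: [2.226, 2.216, -0.004]
contact_force: [0.3, 0.0, -1.4]
opening: 0.0518
gripper_force: 20.0
```

Emit:
{"fn": "carry_out", "kwargs": {"motion": [[0.001, 0.002, -0.015, 0, 0, 0], [0.001, 0.002, -0.03, 0, 0, 0], [0.001, 0.002, -0.045, 0, 0, 0], [0.001, 0.002, -0.06, 0, 0, 0], [0.001, 0.002, -0.07, 0, 0, 0], [0.001, 0.002, -0.073, 0, 0, 0], [0.001, 0.002, -0.073, 0, 0, 0], [0.001, 0.002, -0.073, 0, 0, 0]]}}

```text
time_s: 5.52
tool_pos: [0.6107, 0.0748, 0.0822]
tcp_rot: [2.223, 2.219, 0.001]
contact_force: [0.2, 0.5, -1.4]
opening: 0.0517
gripper_force: 20.0
```

Emit:
{"fn": "carry_out", "kwargs": {"motion": [[0, 0, -0.001, 0, 0, 0], [0, 0, -0.002, 0, 0, 0], [0, 0, -0.003, 0, 0, 0], [0, 0, -0.0035, 0, 0, 0], [0, 0, -0.0035, 0, 0, 0]]}}

```text
time_s: 5.93
tool_pos: [0.6103, 0.0751, 0.0782]
tcp_rot: [2.223, 2.22, -0.0]
contact_force: [0.4, -1.5, -1.7]
opening: 0.0518
gripper_force: 20.0
```

Just about touching; release, then rise.

Emit:
{"fn": "carry_out", "kwargs": {"motion": [[0, 0, 0, 0, 0, 0], [0, 0, 0, 0, 0, 0], [0, 0, 0, 0, 0, 0], [0, 0, 0, 0, 0, 0], [0, 0, 0, 0, 0, 0], [0, 0, 0, 0, 0, 0]], "hand": 1}}

```text
time_s: 6.43
tool_pos: [0.6104, 0.0751, 0.0782]
tcp_rot: [2.223, 2.22, 0.0]
contact_force: [0.9, -0.4, -0.3]
opening: 0.0869
gripper_force: 0.0
```

Emit:
{"fn": "carry_out", "kwargs": {"motion": [[0, 0, 0.02, 0, 0, 0], [0, 0, 0.045, 0, 0, 0], [0, 0, 0.07, 0, 0, 0], [0, 0, 0.095, 0, 0, 0], [0, 0, 0.12, 0, 0, 0], [0, 0, 0.14, 0, 0, 0], [0, 0, 0.14, 0, 0, 0], [0, 0, 0.14, 0, 0, 0]]}}

```text
time_s: 7.1
tool_pos: [0.6108, 0.0753, 0.2192]
tcp_rot: [2.222, 2.219, 0.003]
contact_force: [0.4, -0.7, -0.4]
opening: 0.0931
gripper_force: 0.0
```

Emit:
{"fn": "carry_out", "kwargs": {"motion": [[-0.022, -0.025, 0, 0, 0, -2], [-0.045, -0.05, 0, 0, 0, -4], [-0.067, -0.075, 0, 0, 0, -6], [-0.09, -0.1, 0, 0, 0, -8], [-0.112, -0.126, 0, 0, 0, -10], [-0.134, -0.15, 0, 0, 0, -12], [-0.155, -0.175, 0, 0, 0, -14], [-0.172, -0.195, 0, 0, 0, -15]]}}

```text
time_s: 7.77
tool_pos: [0.4351, -0.1218, 0.2166]
tcp_rot: [-2.495, -1.905, 0.006]
contact_force: [0.3, -0.8, 0.2]
opening: 0.0927
gripper_force: 0.0
```

Emit:
{"fn": "carry_out", "kwargs": {"motion": [[0, 0, -0.02, 0, 0, 0], [0, 0, -0.04, 0, 0, 0], [0, 0, -0.06, 0, 0, 0], [0, 0, -0.08, 0, 0, 0], [0, 0, -0.1, 0, 0, 0], [0, 0, -0.12, 0, 0, 0], [0, 0, -0.12, 0, 0, 0], [0, 0, -0.12, 0, 0, 0]]}}

```text
time_s: 8.43
tool_pos: [0.4368, -0.1195, 0.0968]
tcp_rot: [-2.491, -1.909, 0.005]
contact_force: [0.1, -0.9, 0.3]
opening: 0.0932
gripper_force: 0.0
```

Emit:
{"fn": "carry_out", "kwargs": {"motion": [[0.002, 0, -0.02, 0, 0, 0], [0.002, 0, -0.04, 0, 0, 0], [0.002, 0, -0.055, 0, 0, 0], [0.002, 0, -0.065, 0, 0, 0], [0.002, 0, -0.072, 0, 0, 0], [0.002, 0, -0.075, 0, 0, 0], [0.002, 0, -0.075, 0, 0, 0], [0.002, 0, -0.075, 0, 0, 0]]}}

```text
time_s: 9.1
tool_pos: [0.4407, -0.12, 0.0238]
tcp_rot: [2.493, 1.91, 0.001]
contact_force: [0.8, -0.1, 0.7]
opening: 0.0931
gripper_force: 0.0
```

Slightly down (to about 0.020), close at a lower force.

Emit:
{"fn": "carry_out", "kwargs": {"motion": [[-0.001, 0, -0.002, 0, 0, 0], [-0.001, 0, -0.003, 0, 0, 0], [-0.001, 0, -0.003, 0, 0, 0], [-0.001, 0, -0.003, 0, 0, 0]]}}

```text
time_s: 9.43
tool_pos: [0.4394, -0.12, 0.0203]
tcp_rot: [2.494, 1.91, 0.0]
contact_force: [-0.5, 0.4, 1.4]
opening: 0.093
gripper_force: 0.0
```

Emit:
{"fn": "carry_out", "kwargs": {"motion": [[0, 0, 0, 0, 0, 0], [0, 0, 0, 0, 0, 0], [0, 0, 0, 0, 0, 0], [0, 0, 0, 0, 0, 0], [0, 0, 0, 0, 0, 0], [0, 0, 0, 0, 0, 0], [0, 0, 0, 0, 0, 0]], "hand": 0, "newtons": 15}}

```text
time_s: 10.02
tool_pos: [0.4393, -0.1199, 0.0201]
tcp_rot: [-2.494, -1.911, 0.0]
contact_force: [0.0, 0.5, 0.0]
opening: 0.0606
gripper_force: 15.0
```

Emit:
{"fn": "carry_out", "kwargs": {"motion": [[0, 0, 0.02, 0, 0, 0], [0, 0, 0.045, 0, 0, 0], [0, 0, 0.07, 0, 0, 0], [0, 0, 0.095, 0, 0, 0], [0, 0, 0.12, 0, 0, 0], [0, 0, 0.145, 0, 0, 0], [0, 0, 0.17, 0, 0, 0], [0, 0, 0.18, 0, 0, 0]]}}

```text
time_s: 10.68
tool_pos: [0.4405, -0.12, 0.2031]
tcp_rot: [2.491, 1.908, 0.005]
contact_force: [0.6, 0.7, -1.0]
opening: 0.0606
gripper_force: 15.0
```

Emit:
{"fn": "carry_out", "kwargs": {"motion": [[0.01, 0.015, 0, 0, 0, 1], [0.028, 0.045, 0, 0, 0, 3], [0.046, 0.075, 0, 0, 0, 5], [0.064, 0.105, 0, 0, 0, 7], [0.082, 0.135, 0, 0, 0, 9], [0.1, 0.165, 0, 0, 0, 11], [0.12, 0.195, 0, 0, 0, 13], [0.14, 0.225, 0, 0, 0, 15]]}}

```text
time_s: 11.35
tool_pos: [0.5795, 0.1064, 0.1998]
tcp_rot: [-2.221, -2.222, 0.002]
contact_force: [1.0, 0.1, -0.8]
opening: 0.0605
gripper_force: 15.0
```

Emit:
{"fn": "carry_out", "kwargs": {"motion": [[0.02, 0.03, 0, 0, 0, 0], [0.04, 0.06, 0, 0, 0, 0], [0.05, 0.078, 0, 0, 0, 0], [0.055, 0.087, 0, 0, 0, 0], [0.055, 0.087, 0, 0, 0, 0], [0.055, 0.087, 0, 0, 0, 0], [0.055, 0.087, 0, 0, 0, 0]]}}

```text
time_s: 11.93
tool_pos: [0.6339, 0.1894, 0.1999]
tcp_rot: [2.225, 2.216, -0.004]
contact_force: [-0.2, -0.6, -0.5]
opening: 0.061
gripper_force: 15.0
```

Target y 0.192, TCP z 0.0235.

Emit:
{"fn": "carry_out", "kwargs": {"motion": [[0, 0.001, -0.02, 0, 0, 0], [0, 0.001, -0.045, 0, 0, 0], [0, 0.001, -0.07, 0, 0, 0], [0, 0.001, -0.095, 0, 0, 0], [0, 0.001, -0.12, 0, 0, 0], [0, 0.001, -0.14, 0, 0, 0], [0, 0.001, -0.155, 0, 0, 0], [0, 0.001, -0.16, 0, 0, 0]]}}

```text
time_s: 12.6
tool_pos: [0.6325, 0.1895, 0.0376]
tcp_rot: [-2.225, -2.216, 0.01]
contact_force: [-0.7, -0.7, -0.7]
opening: 0.0608
gripper_force: 15.0
```

Emit:
{"fn": "carry_out", "kwargs": {"motion": [[0, 0, -0.005, 0, 0, 0], [0, 0, -0.01, 0, 0, 0], [0, 0, -0.0125, 0, 0, 0], [0, 0, -0.014, 0, 0, 0], [0, 0, -0.0145, 0, 0, 0], [0, 0, -0.0145, 0, 0, 0], [0, 0, -0.0145, 0, 0, 0]]}}

```text
time_s: 13.18
tool_pos: [0.6346, 0.1933, 0.0262]
tcp_rot: [2.223, 2.22, 0.001]
contact_force: [-0.9, 0.7, -0.1]
opening: 0.0605
gripper_force: 15.0
```

Emit:
{"fn": "carry_out", "kwargs": {"motion": [[0, 0, -0.001, 0, 0, 0], [0, 0, -0.002, 0, 0, 0], [0, 0, -0.003, 0, 0, 0], [0, 0, -0.003, 0, 0, 0], [0, 0, -0.003, 0, 0, 0]]}}

```text
time_s: 13.6
tool_pos: [0.6344, 0.1932, 0.0232]
tcp_rot: [2.223, 2.22, 0.0]
contact_force: [-1.1, -1.6, 4.1]
opening: 0.0608
gripper_force: 15.0
```

Emit:
{"fn": "carry_out", "kwargs": {"motion": [[0, 0, 0, 0, 0, 0], [0, 0, 0, 0, 0, 0], [0, 0, 0, 0, 0, 0], [0, 0, 0, 0, 0, 0], [0, 0, 0, 0, 0, 0], [0, 0, 0, 0, 0, 0]], "hand": 1}}

```text
time_s: 14.1
tool_pos: [0.6342, 0.1931, 0.0224]
tcp_rot: [-2.223, -2.22, 0.0]
contact_force: [-0.5, -0.2, 0.4]
opening: 0.092
gripper_force: 0.0
```

Emit:
{"fn": "carry_out", "kwargs": {"motion": [[0, 0, 0.02, 0, 0, 0], [0, 0, 0.045, 0, 0, 0], [0, 0, 0.07, 0, 0, 0], [0, 0, 0.095, 0, 0, 0], [0, 0, 0.12, 0, 0, 0], [0, 0, 0.145, 0, 0, 0], [0, 0, 0.17, 0, 0, 0], [0, 0, 0.18, 0, 0, 0]]}}

```text
time_s: 14.77
tool_pos: [0.6358, 0.1941, 0.2067]
tcp_rot: [2.221, 2.218, 0.01]
contact_force: [0.9, -0.2, 0.2]
opening: 0.093
gripper_force: 0.0
```

Emit:
{"fn": "carry_out", "kwargs": {"motion": [[-0.022, -0.024, 0, 0, 0, 0], [-0.045, -0.048, 0, 0, 0, 0], [-0.067, -0.072, 0, 0, 0, 0], [-0.09, -0.096, 0, 0, 0, 0], [-0.112, -0.12, 0, 0, 0, 0], [-0.134, -0.144, 0, 0, 0, 0], [-0.158, -0.17, 0, 0, 0, 0], [-0.178, -0.189, 0, 0, 0, 0]]}}

```text
time_s: 15.43
tool_pos: [0.4539, 0.0017, 0.2019]
tcp_rot: [-2.224, -2.217, 0.004]
contact_force: [-0.3, -1.6, 0.4]
opening: 0.0926
gripper_force: 0.0
```

Emit:
{"fn": "carry_out", "kwargs": {"motion": [[0, 0, -0.02, 0, 0, 0], [0, 0, -0.04, 0, 0, 0], [0, 0, -0.06, 0, 0, 0], [0, 0, -0.08, 0, 0, 0], [0, 0, -0.09, 0, 0, 0], [0, 0, -0.1, 0, 0, 0], [0, 0, -0.1, 0, 0, 0], [0, 0, -0.1, 0, 0, 0]]}}

```text
time_s: 16.1
tool_pos: [0.4557, 0.0042, 0.1021]
tcp_rot: [-2.222, -2.219, 0.002]
contact_force: [0.0, 0.1, 0.5]
opening: 0.0928
gripper_force: 0.0
```

Emit:
{"fn": "carry_out", "kwargs": {"motion": [[0, 0, 0, 0, 0, 0], [0, 0, 0, 0, 0, 0]]}}

```text
time_s: 16.27
tool_pos: [0.4567, 0.0042, 0.1032]
tcp_rot: [2.223, 2.219, 0.002]
contact_force: [-0.4, -0.4, -0.1]
opening: 0.0931
gripper_force: 0.0
```

Emit:
{"fn": "carry_out", "kwargs": {"motion": [[0, 0, -0.015, 0, 0, 0], [0, 0, -0.03, 0, 0, 0], [0, 0, -0.045, 0, 0, 0], [0, 0, -0.058, 0, 0, 0], [0, 0, -0.066, 0, 0, 0], [0, 0, -0.067, 0, 0, 0], [0, 0, -0.067, 0, 0, 0], [0, 0, -0.067, 0, 0, 0]]}}

```text
time_s: 16.93
tool_pos: [0.4568, 0.0042, 0.0363]
tcp_rot: [2.223, 2.219, 0.002]
contact_force: [-0.1, 0.7, 0.2]
opening: 0.0926
gripper_force: 0.0
```

Emit:
{"fn": "carry_out", "kwargs": {"motion": [[0, 0, 0, 0, 0, 0], [0, 0, 0, 0, 0, 0], [0, 0, 0, 0, 0, 0], [0, 0, 0, 0, 0, 0], [0, 0, 0, 0, 0, 0], [0, 0, 0, 0, 0, 0], [0, 0, 0, 0, 0, 0], [0, 0, 0, 0, 0, 0]], "hand": 0}}

```text
time_s: 17.6
tool_pos: [0.4563, 0.0041, 0.0356]
tcp_rot: [-2.223, -2.22, 0.0]
contact_force: [-0.2, -1.1, 0.3]
opening: 0.0443
gripper_force: 0.0
```

Emit:
{"fn": "carry_out", "kwargs": {"motion": [[0, 0, 0, 0, 0, 0], [0, 0, 0, 0, 0, 0], [0, 0, 0, 0, 0, 0], [0, 0, 0, 0, 0, 0], [0, 0, 0, 0, 0, 0], [0, 0, 0, 0, 0, 0]]}}

```text
time_s: 18.1
tool_pos: [0.4562, 0.0041, 0.0356]
tcp_rot: [-2.223, -2.22, 0.0]
contact_force: [0.1, 0.6, -0.3]
opening: 0.0258
gripper_force: 15.0
```

Emit:
{"fn": "carry_out", "kwargs": {"motion": [[0, 0, 0.015, 0, 0, 0], [0, 0, 0.035, 0, 0, 0], [0, 0, 0.055, 0, 0, 0], [0, 0, 0.075, 0, 0, 0], [0, 0, 0.095, 0, 0, 0], [0, 0, 0.11, 0, 0, 0], [0, 0, 0.115, 0, 0, 0], [0, 0, 0.115, 0, 0, 0]]}}

```text
time_s: 18.77
tool_pos: [0.4569, 0.004, 0.1516]
tcp_rot: [2.222, 2.218, 0.003]
contact_force: [-0.0, 0.5, -1.1]
opening: 0.0259
gripper_force: 15.0
```

Emit:
{"fn": "carry_out", "kwargs": {"motion": [[0.02, -0.009, 0, 0, 0, 0], [0.044, -0.02, 0, 0, 0, 0], [0.068, -0.031, 0, 0, 0, 0], [0.092, -0.043, 0, 0, 0, 0], [0.116, -0.054, 0, 0, 0, 0], [0.14, -0.065, 0, 0, 0, 0], [0.16, -0.074, 0, 0, 0, 0], [0.168, -0.078, 0, 0, 0, 0]]}}

```text
time_s: 19.43
tool_pos: [0.626, -0.076, 0.1482]
tcp_rot: [2.226, 2.217, -0.002]
contact_force: [0.2, -0.2, -0.7]
opening: 0.026
gripper_force: 15.0
```

Emit:
{"fn": "carry_out", "kwargs": {"motion": [[0, 0, -0.02, 0, 0, 0], [0, 0, -0.04, 0, 0, 0], [0, 0, -0.06, 0, 0, 0], [0, 0, -0.08, 0, 0, 0], [0, 0, -0.095, 0, 0, 0], [0, 0, -0.1, 0, 0, 0], [0, 0, -0.1, 0, 0, 0], [0, 0, -0.1, 0, 0, 0]]}}

```text
time_s: 20.1
tool_pos: [0.6241, -0.0737, 0.0501]
tcp_rot: [-2.222, -2.219, 0.001]
contact_force: [0.1, -0.6, -0.0]
opening: 0.0257
gripper_force: 15.0
```

Emit:
{"fn": "carry_out", "kwargs": {"motion": [[0, 0, 0, 0, 0, 0], [0, 0, 0, 0, 0, 0]]}}

```text
time_s: 20.27
tool_pos: [0.6251, -0.0739, 0.0517]
tcp_rot: [2.222, 2.219, 0.002]
contact_force: [0.8, -0.8, -0.4]
opening: 0.0261
gripper_force: 15.0
```

Gripped at z 0.0356, so place at 0.0386.

Emit:
{"fn": "carry_out", "kwargs": {"motion": [[0, 0, -0.004, 0, 0, 0], [0, 0, -0.008, 0, 0, 0], [0, 0, -0.011, 0, 0, 0], [0, 0, -0.012, 0, 0, 0], [0, 0, -0.0125, 0, 0, 0], [0, 0, -0.0125, 0, 0, 0], [0, 0, -0.0125, 0, 0, 0]]}}

```text
time_s: 20.85
tool_pos: [0.624, -0.074, 0.0386]
tcp_rot: [-2.223, -2.22, 0.001]
contact_force: [-2.6, -0.2, 4.8]
opening: 0.0257
gripper_force: 15.0
```

Emit:
{"fn": "carry_out", "kwargs": {"motion": [[0, 0, 0, 0, 0, 0], [0, 0, 0, 0, 0, 0], [0, 0, 0, 0, 0, 0]]}}

```text
time_s: 21.1
tool_pos: [0.624, -0.074, 0.0386]
tcp_rot: [-2.223, -2.22, 0.001]
contact_force: [-1.7, -0.6, 5.1]
opening: 0.0253
gripper_force: 15.0
```

Emit:
{"fn": "carry_out", "kwargs": {"motion": [[0, 0, 0, 0, 0, 0], [0, 0, 0, 0, 0, 0], [0, 0, 0, 0, 0, 0], [0, 0, 0, 0, 0, 0], [0, 0, 0, 0, 0, 0], [0, 0, 0, 0, 0, 0]], "hand": 1}}

```text
time_s: 21.6
tool_pos: [0.6243, -0.0738, 0.0379]
tcp_rot: [-2.223, -2.22, -0.0]
contact_force: [0.6, -0.2, -0.4]
opening: 0.061
gripper_force: 0.0
```

Emit:
{"fn": "carry_out", "kwargs": {"motion": [[0, 0, 0.01, 0, 0, 0], [0, 0, 0.03, 0, 0, 0], [0, 0, 0.055, 0, 0, 0], [0, 0, 0.08, 0, 0, 0], [0, 0, 0.105, 0, 0, 0], [0, 0, 0.13, 0, 0, 0], [0, 0, 0.155, 0, 0, 0], [0, 0, 0.165, 0, 0, 0]]}}

```text
time_s: 22.27
tool_pos: [0.6262, -0.0736, 0.2079]
tcp_rot: [2.219, 2.216, 0.008]
contact_force: [0.5, -0.1, -0.5]
opening: 0.0929
gripper_force: 0.0
```

Emit:
{"fn": "carry_out", "kwargs": {"motion": [[-0.013, 0.026, 0, 0, 0, 2], [-0.026, 0.052, 0, 0, 0, 4], [-0.04, 0.078, 0, 0, 0, 6], [-0.053, 0.104, 0, 0, 0, 8], [-0.066, 0.13, 0, 0, 0, 10], [-0.08, 0.156, 0, 0, 0, 12], [-0.093, 0.182, 0, 0, 0, 12.5], [-0.106, 0.208, 0, 0, 0, 12.5]]}}

```text
time_s: 22.93
tool_pos: [0.5171, 0.135, 0.203]
tcp_rot: [-1.968, -2.449, 0.001]
contact_force: [-0.4, 0.3, 0.2]
opening: 0.0932
gripper_force: 0.0
```

Emit:
{"fn": "carry_out", "kwargs": {"motion": [[-0.013, 0.026, 0, 0, 0, 0], [-0.026, 0.052, 0, 0, 0, 0], [-0.04, 0.078, 0, 0, 0, 0], [-0.049, 0.098, 0, 0, 0, 0], [-0.049, 0.098, -0.02, 0, 0, 0], [-0.049, 0.098, -0.04, 0, 0, 0], [-0.049, 0.098, -0.06, 0, 0, 0], [-0.049, 0.098, -0.06, 0, 0, 0]]}}

```text
time_s: 23.6
tool_pos: [0.4668, 0.2305, 0.1398]
tcp_rot: [-1.965, -2.447, 0.012]
contact_force: [-1.1, -1.1, -0.4]
opening: 0.0929
gripper_force: 0.0
```

Emit:
{"fn": "carry_out", "kwargs": {"motion": [[0, 0, -0.02, 0, 0, 0], [0, 0, -0.04, 0, 0, 0], [0, 0, -0.06, 0, 0, 0], [0, 0, -0.08, 0, 0, 0], [0, 0, -0.09, 0, 0, 0], [0, 0, -0.09, 0, 0, 0], [0, 0, -0.09, 0, 0, 0]]}}

```text
time_s: 24.18
tool_pos: [0.4696, 0.2323, 0.0536]
tcp_rot: [-1.968, -2.449, -0.001]
contact_force: [0.5, -0.1, -0.3]
opening: 0.0931
gripper_force: 0.0
```

Emit:
{"fn": "carry_out", "kwargs": {"motion": [[0, 0, -0.01, 0, 0, 0], [0, 0, -0.02, 0, 0, 0], [0, 0, -0.027, 0, 0, 0], [0, 0, -0.029, 0, 0, 0], [0, 0, -0.029, 0, 0, 0], [0, 0, -0.029, 0, 0, 0]]}}

```text
time_s: 24.68
tool_pos: [0.4692, 0.2322, 0.024]
tcp_rot: [-1.968, -2.449, 0.0]
contact_force: [0.0, -0.1, 0.0]
opening: 0.0933
gripper_force: 0.0
```

Emit:
{"fn": "carry_out", "kwargs": {"motion": [[0, 0, 0, 0, 0, 0], [0, 0, 0, 0, 0, 0], [0, 0, 0, 0, 0, 0], [0, 0, 0, 0, 0, 0], [0, 0, 0, 0, 0, 0], [0, 0, 0, 0, 0, 0], [0, 0, 0, 0, 0, 0], [0, 0, 0, 0, 0, 0]], "hand": 0, "newtons": 25}}

```text
time_s: 25.35
tool_pos: [0.4693, 0.2321, 0.0241]
tcp_rot: [-1.968, -2.449, 0.0]
contact_force: [-0.2, 0.2, -0.8]
opening: 0.0442
gripper_force: 0.0
```

Emit:
{"fn": "carry_out", "kwargs": {"motion": [[0, 0, 0, 0, 0, 0], [0, 0, 0, 0, 0, 0], [0, 0, 0, 0, 0, 0], [0, 0, 0, 0, 0, 0], [0, 0, 0, 0, 0, 0], [0, 0, 0, 0, 0, 0]]}}

```text
time_s: 25.85
tool_pos: [0.4691, 0.232, 0.0241]
tcp_rot: [-1.968, -2.448, 0.001]
contact_force: [-0.5, -0.4, 0.6]
opening: 0.0278
gripper_force: 25.0
```

Emit:
{"fn": "carry_out", "kwargs": {"motion": [[0, 0, 0.015, 0, 0, 0], [0, 0, 0.04, 0, 0, 0], [0, 0, 0.065, 0, 0, 0], [0, 0, 0.09, 0, 0, 0], [0, 0, 0.115, 0, 0, 0], [0, 0, 0.14, 0, 0, 0], [0, 0, 0.165, 0, 0, 0], [0, 0, 0.17, 0, 0, 0]]}}

```text
time_s: 26.52
tool_pos: [0.4711, 0.2336, 0.198]
tcp_rot: [1.967, 2.446, 0.011]
contact_force: [0.4, 1.1, -0.9]
opening: 0.028
gripper_force: 25.0
```

Emit:
{"fn": "carry_out", "kwargs": {"motion": [[0.005, -0.015, 0, 0, 0, -2], [0.014, -0.04, 0, 0, 0, -4], [0.024, -0.07, 0, 0, 0, -6], [0.034, -0.1, 0, 0, 0, -8], [0.044, -0.13, 0, 0, 0, -11], [0.054, -0.16, 0, 0, 0, -14], [0.064, -0.19, 0, 0, 0, -17], [0.074, -0.215, 0, 0, 0, -19]]}}

```text
time_s: 27.18
tool_pos: [0.5423, 0.0122, 0.1918]
tcp_rot: [-2.352, -2.081, 0.008]
contact_force: [-0.1, 0.1, -0.6]
opening: 0.0282
gripper_force: 25.0
```

Emit:
{"fn": "carry_out", "kwargs": {"motion": [[0.01, -0.03, 0, 0, 0, -2], [0.02, -0.06, 0, 0, 0, -4], [0.03, -0.09, 0, 0, 0, -6], [0.04, -0.12, 0, 0, 0, -8], [0.05, -0.15, 0, 0, 0, -10], [0.06, -0.18, 0, 0, 0, -12], [0.069, -0.205, 0, 0, 0, -14.5], [0.073, -0.214, 0, 0, 0, -14.5]]}}

```text
time_s: 27.85
tool_pos: [0.6145, -0.2047, 0.191]
tcp_rot: [2.599, 1.764, -0.01]
contact_force: [-0.9, -0.1, -1.5]
opening: 0.0277
gripper_force: 25.0
```

Emit:
{"fn": "carry_out", "kwargs": {"motion": [[0, 0, -0.02, 0, 0, 0], [0, 0, -0.04, 0, 0, 0], [0, 0, -0.06, 0, 0, 0], [0, 0, -0.08, 0, 0, 0], [0, 0, -0.1, 0, 0, 0], [0, 0, -0.12, 0, 0, 0], [0, 0, -0.12, 0, 0, 0], [0, 0, -0.12, 0, 0, 0]]}}

```text
time_s: 28.52
tool_pos: [0.6144, -0.1962, 0.0721]
tcp_rot: [-2.586, -1.776, 0.005]
contact_force: [-0.3, -0.2, -0.4]
opening: 0.0277
gripper_force: 25.0
```

Emit:
{"fn": "carry_out", "kwargs": {"motion": [[0, 0, 0, 0, 0, 0], [0, 0, 0, 0, 0, 0], [0, 0, 0, 0, 0, 0]]}}

```text
time_s: 28.77
tool_pos: [0.6171, -0.197, 0.0756]
tcp_rot: [2.589, 1.777, 0.003]
contact_force: [1.1, 0.7, -1.0]
opening: 0.028
gripper_force: 25.0
```

Emit:
{"fn": "carry_out", "kwargs": {"motion": [[0, 0, -0.006, 0, 0, 0], [0, 0, -0.012, 0, 0, 0], [0, 0, -0.016, 0, 0, 0], [0, 0, -0.018, 0, 0, 0], [0, 0, -0.018, 0, 0, 0], [0, 0, -0.018, 0, 0, 0]]}}

```text
time_s: 29.27
tool_pos: [0.6162, -0.1968, 0.0559]
tcp_rot: [-2.59, -1.777, 0.0]
contact_force: [-0.4, -0.0, -0.7]
opening: 0.0277
gripper_force: 25.0
```

Emit:
{"fn": "carry_out", "kwargs": {"motion": [[0, 0, -0.001, 0, 0, 0], [0, 0, -0.0015, 0, 0, 0], [0, 0, -0.0015, 0, 0, 0], [0, 0, -0.0015, 0, 0, 0]]}}

```text
time_s: 29.6
tool_pos: [0.6163, -0.1969, 0.0547]
tcp_rot: [2.59, 1.777, 0.0]
contact_force: [-0.1, 0.6, -1.2]
opening: 0.0278
gripper_force: 25.0
```

Emit:
{"fn": "carry_out", "kwargs": {"motion": [[0, 0, 0, 0, 0, 0], [0, 0, 0, 0, 0, 0], [0, 0, 0, 0, 0, 0], [0, 0, 0, 0, 0, 0], [0, 0, 0, 0, 0, 0], [0, 0, 0, 0, 0, 0]], "hand": 1}}

```text
time_s: 30.1
tool_pos: [0.6164, -0.1969, 0.0547]
tcp_rot: [2.59, 1.777, 0.0]
contact_force: [0.5, 0.5, -0.3]
opening: 0.0631
gripper_force: 0.0
```

Emit:
{"fn": "carry_out", "kwargs": {"motion": [[0, 0, 0.01, 0, 0, 0], [0, 0, 0.03, 0, 0, 0], [0, 0, 0.055, 0, 0, 0], [0, 0, 0.08, 0, 0, 0], [0, 0, 0.105, 0, 0, 0], [0, 0, 0.13, 0, 0, 0], [0, 0, 0.155, 0, 0, 0], [0, 0, 0.175, 0, 0, 0]]}}

```text
time_s: 30.77
tool_pos: [0.6168, -0.1968, 0.2329]
tcp_rot: [2.588, 1.776, 0.003]
contact_force: [0.6, -0.3, 0.2]
opening: 0.0928
gripper_force: 0.0
```

Emit:
{"fn": "carry_out", "kwargs": {"motion": [[-0.02, -0.02, 0, 0, 0, 0], [-0.04, -0.045, 0, 0, 0, 0], [-0.06, -0.07, 0, 0, 0, 0], [-0.08, -0.095, 0, 0, 0, 0], [-0.1, -0.12, 0, 0, 0, 0], [-0.12, -0.145, 0, 0, 0, 0], [-0.13, -0.16, 0, 0, 0, 0], [-0.13, -0.16, 0, 0, 0, 0]]}}

```text
time_s: 31.43
tool_pos: [0.482, -0.3629, 0.2302]
tcp_rot: [2.597, 1.764, -0.007]
contact_force: [-1.0, -0.7, -0.1]
opening: 0.0932
gripper_force: 0.0
```

```bash
cat > chk.py <<'E'
from h import *
np.set_printoptions(precision=4,suppress=True)
p,d,W=look('top');cv2.imwrite("pics/top9.png",p[:,:,::-1])
for k,x,y,r,lo,hi in(('dish',.634,.192,.045,.009,.03),('brown',.610,.073,.04,.11,.14),('oil',.624,-.074,.04,.055,.08),('pack',.616,-.197,.05,.042,.07),('drop',.4433,.123,.04,.057,.08)):
    Q=W[blob(win(W,x-r,x+r,y-r,y+r)&(W[...,2]>lo)&(W[...,2]<hi))]
    c,w,a=cv2.minAreaRect(Q[:,:2].astype(np.float32)); print(k,len(Q),np.array(c),np.array(c)-[x,y],np.median(Q[:,2]),np.array(w),a)
E
python3 chk.py
```

```text
dish 594 [0.634  0.1916] [ 0.     -0.0004] 0.018892095595246856 [0.06   0.0595] 87.6471939086914
brown 201 [0.6108 0.0746] [0.0008 0.0016] 0.11859786772581626 [0.0305 0.0305] 6.395615577697754
oil 47 [ 0.6239 -0.0737] [-0.0001  0.0003] 0.06145401682044327 [0.0142 0.015 ] 43.89498519897461
pack 508 [ 0.617  -0.1956] [0.001  0.0014] 0.05210563409362258 [0.0778 0.0301] 67.68234252929688
drop 65 [0.4436 0.1238] [0.0003 0.0008] 0.06258942681812141 [0.0171 0.0168] 88.7044677734375
```

View pics/top9.png

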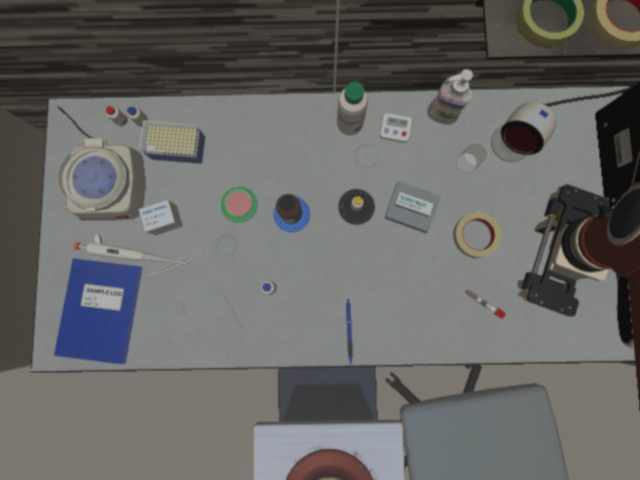

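The picture shows everything in place: dish (239,204) on green, brown bottle (289,207) on blue, yellow-cap (357,203) on black, carton (412,201) square on the box, and blue-cap (268,288) unmoved. Measured against the mat and box centres, every item is off by less than 2 mm.

```bash
python3 -c "
from station import env
print(env.finish_job())"
```

```text
the job is handed in; nothing more can be done
None
```

The staining station is set out and handed in: the last top view put every item within 2 mm of its target and the blue-capped bottle unmoved, though no verdict came back.

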